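Set the width stop of the couplet-paper trimmer

ROBOT

A 6-joint arm with a two-finger parallel gripper is mounted at the origin on the work surface. World frame = base frame: x ahead of the robot, y to its left, z up, the work surface at z = 0. Lengths are in m, angles in rad, forces in N, time in s.
With the tool pointing down it reaches from about 0.4 to 0.925 m from the base axis. Payload 3.4 kg.
Tool frame: the origin (TCP) lies at the very end of the fingers, on their centre line; the grasp point (between the pads) lies 19 mm behind it; z points along the fingers, y is the direction in which the jaws open and shut (so a half turn about z gives the same grasp; the last joint's range is limited). The gripper opens to 85 mm and grips with 20 to 120 N. Pads are 22 mm wide; open, the fingers measure 114 mm over their backs; the gripper's body (76 mm by 85 mm) begins 54 mm behind the grasp point. The pads swing forward as they close: fully open they stand 13 mm farther back than shut.
Start: joints at [-0.073, 0.307, 1.506, -0, 1.328, -0.073], TCP at [0.575, -0, 0.231] pointing down, gripper open.
Joint ranges: [-3.12, 3.12], [-1.05, 2.28], [0.14, 2.33], [-1.42, 4.57], [0.1, 2.73], [-2.68, 2.68]. Speed limits (rad/s): [2.57, 2.57, 3.14, 3.14, 3.14, 3.14].

INTERFACE

Orientations are given as a 3x3 rotation matrix whose columns are the frame's x, y, z axes.
In Python, from rig import bot gives the robot as it stands.
- The arm moves only by the shell command python3 -m handwheel 'ROWS' [FORCE]. ROWS is JSON, a list of rows, each an object with "travel": the shift along the tool's x, y, z in mm, a list of three; "yaw": the turn about the tool's z in rad; "gripper": the gripper command: -1 is fully open, 1 is shut, values between are in proportion. In form: [{"travel": [x, y, z], "yaw": yaw, "gripper": gripper}, ...]. A call has 1 to 10 rows; each row shifts and turns the commanded pose from where the row before left it, along the tool's axes as they then stand; what a row does not reach is not made up. A row lasts 1/12 s, in which the tool goes at most 41.7 mm and 7.16 degrees, less where a joint would pass 70% of its speed; a pose out of reach is approached as far as the arm can. A call with a gripper value outside its range is refused whole. The fingers move at their own pace and stop on an object; FORCE is the grip in N (left out, the last holds). Time passes only in rows, so rows that do not move let the fingers close. It gives the time, the measured TCP pose, the force and the opening at its end, in the units of the state.
- bot.read_state(): the state, without advancing time (a new reading comes with each control period).
- bot.capture(name): name is "scene" or "side" or "wrist"; returns a dict with "img" (384x512x3 uint8, red, green, blue), "range_z" (384x512 float32, m along the optical axis (not along the pixel's ray), 0 where there is no reading), "intrinsics" (3x3 intrinsics, pixels), "xyz" and "attitude" of the camera in the world. Camera axes: x right, y down, z forward; pixel columns grow to the right and rows downward; lengths in m; the calibration is good to about 2 mm. The wrist camera is an equidistant fisheye: a pixel r from the principal point sees the ray r / f radians off the axis. A picture is of the moment at which its call begins.
- bot.close_job(): hands the job in, once; it reports no verdict.
Trained networks look in a picture, given as the dict that the camera call returned (one of the last four; its "shot" number tells which), for a name from the list of things; names that differ only in an ending like _2 or _b are one class to them, and where a whole thing is asked for, a point or a joint stands for the part that bears it (a point fixed in the world has none). Each returns a list of dicts, best first, with "conf" (0 to 1); they miss things now and then, are a little off and sometimes report something else, mostly with a low value. They report only what shows in the picture. A call takes as long as a camera call.
- bot.recognise(picture, name): "location" ([row, column] in pixels, amid what is visible of it).
- bot.outline_of(picture, name): "region" (384x512 bool, what is visible of it) and "location" ([row, column] in pixels, amid what is visible of it).
The state is a dict: "t": time; "qpos": joint angles; "dq": joint speeds; "joint_torque": joint torques, N m; "eef_pos": TCP position; "tool_rot": TCP orientation; "force": force on the tool from outside, world axes, zero at the start; "torque": the same for the moment, N m; "width": finger opening in m.
Only numpy, scipy, OpenCV 4.12 (cv2) and the standard library are available. Lean on these libraries where they do the work, as an engineer would, in place of code of your own. Each camera call takes 0.05 s, during which the arm holds its last target. There are 200 camera calls.

TASK

On the wooden paper trimmer, slide the width stop along its rail until its pointer is level with the taller of the two brass index posts, then let go of it. Leave the cutter head on the other rail where it is.

Things in the scene. Friction and masses are not known exactly. Their poses are not given: they have to be found in the camera images.
- stop (a joint): Width stop's place on its rail, m: 0 at mid-rail, growing along its own +y (robot's left), end stops at -0.15 and 0.15. Steady friction about 2 N, damping 4 N per m/s; it stays where left. The trimmer (wooden board 220 x 520 x 18 mm, fixed, turned up to 15 degrees) has two rails along its long side; the stop rides on the aluminium one nearer the robot.
- stop_grip (a point): Middle of the stop's upright black grip fin (36 in x, 16 in y, 50 mm tall, foot 44, top 94 mm above the table), 70 mm up. Pinch it from above, fingers closing along y. Below it: steel block 50 x 46 x 16 mm; a 10 mm wide fence reaches 100 mm to +x; a small pointer on the -x face is in line with the fin's middle. Axes: y along the rail, x away from the robot, z up.
- tall_post_top (a point): Top centre of the taller brass index post, the mark: 10 mm thick with a flat 18 mm round head, 45 mm tall on the board (top 63 mm above the table), 50 mm to the robot's side (-x) of the fin's middle. A plain post without head, only 18 mm tall, stands in the same row at the other end; either may be the left one. Both are fixed, clear of the stop. Set means: this post's y in the stop's axes is zero.
- cutter_knob (a point): The cutter head, to be left alone: rounded grey housing 44 x 70 mm with a round black knob (30 mm diameter, top 70 mm above the table) on the dark steel rail farther from the robot, 140 mm from the stop's rail. This point is in the knob, 62 mm above the table. It slides if pushed.

How it is judged:
At the end, for the whole second after the job is handed in: The width stop is at rest with its pointer (the middle of its fin) within 12 mm, along the rail, of the taller brass post's centre (y of tall_post_top in the frame of stop_grip between -0.012 and 0.012 m and velocity of joint stop between -0.005 and 0.005 m/s); the robot touches nothing.
It fails at once if the cutter head is moved along its rail by more than 15 mm (distance of cutter_knob from where it was at the start of the episode above 0.015 m).
It also fails if it takes over 32 s, if anything falls off the work surface, if the arm or the gripper's body presses on something with over 40 N, if the wrist force passes 120 N, or if a joint passes its speed limit or range.

## Working session

There is one attempt and no reset: what is moved stays moved. The work goes in short steps, Python scripts to look and compute and a shell command to move; the robot and the scene stay as the last step left them, time stands still between calls to the robot, and variables do not carry over. Pictures are saved under pics/ and viewed, about 8 in all and at most 12, crops included, and the job is handed in when it is done.

```bash
mkdir -p pics; cat > h.py <<'E'
import numpy as np, cv2
from rig import bot
def pt(c,r,col,win=2):
    r,col=int(round(r)),int(round(col))
    z=c["range_z"][r-win:r+win+1,col-win:col+win+1]; z=z[z>0]
    z=np.median(z); K=np.array(c["intrinsics"])
    p=np.array([(col-K[0,2])/K[0,0]*z,(r-K[1,2])/K[1,1]*z,z])
    return np.array(c["attitude"])@p+np.array(c["xyz"])
def cloud(c):
    z=c["range_z"];K=np.array(c["intrinsics"]);r,q=np.indices(z.shape)
    p=np.stack([(q-K[0,2])/K[0,0]*z,(r-K[1,2])/K[1,1]*z,z],-1)
    return p@np.array(c["attitude"]).T+np.array(c["xyz"])
E
python3 - <<'E'
from h import *
np.set_printoptions(precision=4,suppress=True)
ims=[]
for n in ["scene","side"]:
    c=bot.capture(n); im=c["img"][:,:,::-1].copy(); P=cloud(c)
    print(n,c["xyz"])
    for k in ["stop_grip","tall_post_top","cutter_knob"]:
        for d in bot.recognise(c,k)[:3]:
            print(k,d["conf"],d["location"],pt(c,*d["location"],win=1))
    for k in ["stop_grip"]:
        for d in bot.outline_of(c,k)[:1]:
            m=d["region"]&(c["range_z"]>0); Q=P[m]; t=Q[Q[:,2]>.085]
            print("fin",m.sum(),len(t),t.mean(0) if len(t) else 0)
    ims.append(im)
cv2.imwrite("pics/a.png",ims[0]);cv2.imwrite("pics/b.png",ims[1])
s=bot.read_state();print(s["t"],s["eef_pos"],s["tool_rot"],s["width"])
E
```

```text
scene [0.9707 0.34   0.5318]
stop_grip 0.57 [193.9, 255.7] [0.5521 0.0172 0.0478]
tall_post_top 0.44 [160.0, 246.3] [ 0.4348 -0.1022 -0.0005]
cutter_knob 0.78 [224.4, 189.0] [ 0.6884 -0.0185  0.0577]
fin 1156 159 [0.5461 0.0141 0.0919]
side [0.5175 0.5955 0.4517]
stop_grip 0.86 [225.0, 307.4] [0.5449 0.0178 0.0506]
tall_post_top 0.63 [204.8, 357.5] [ 0.4752 -0.0562  0.0478]
cutter_knob 0.6 [203.2, 221.8] [ 0.6739 -0.007   0.0527]
fin 2033 281 [0.541  0.0154 0.0916]
0.5 [ 0.575  -0.      0.2313] [[ 0.      1.     -0.0001]
 [ 1.     -0.      0.    ]
 [ 0.     -0.0001 -1.    ]] 0.08508996966775823
```

View pics/a.png

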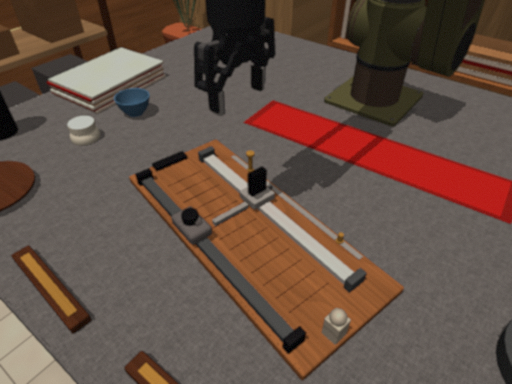

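View pics/b.png

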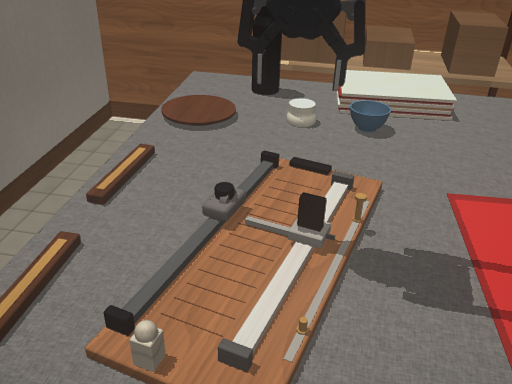

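The tall headed post is the one at the robot's right: scene (row 152, col 250), side (row 200, col 361). The plain short one is at scene (237, 340). The stop's fin is at side (212, 312) and the cutter at (200, 222). Next I need the rail direction and the post's precise position.

```bash
python3 - <<'E'
from h import *
np.set_printoptions(precision=4,suppress=True)
for n in ["scene","side"]:
    c=bot.capture(n); P=cloud(c); v=c["range_z"]>0; im=c["img"].astype(int)
    Z=P[...,2]
    near=v&(abs(P[...,0]-.55)<.25)&(abs(P[...,1]-.05)<.35)
    rail=near&(im.min(-1)>150)&(np.ptp(im,axis=-1)<40)&(Z>.015)&(Z<.04)
    ln,lab,st,_=cv2.connectedComponentsWithStats(rail.astype(np.uint8))
    rail=np.isin(lab,[i for i in range(1,ln) if st[i,4]>150])
    X=P[rail][:,:2]; vx,vy,x0,y0=cv2.fitLine(X.astype(np.float32),cv2.DIST_HUBER,0,.01,.01).ravel()
    d=np.array([vx,vy])*np.sign(vy); print(n,"rail",rail.sum(),"yaw",np.degrees(np.arctan2(-d[0],d[1])),x0,y0,P[rail][:,2].mean())
    # post head and fin
    brass=near&(Z>.050)&(Z<.072)&(P[...,0]<.515)&(abs(P[...,1])<.12)
    B=P[brass]; print("post",len(B),B.mean(0) if len(B) else 0,B.min(0) if len(B) else 0,B.max(0) if len(B) else 0)
    t=near&(Z>.088)&(Z<.099)&(P[...,0]>.5)&(P[...,0]<.6)&(abs(P[...,1]-.02)<.06)
    F=P[t]; m=(F[:,:2].min(0)+F[:,:2].max(0))/2; print("fintop",len(F),F.mean(0),m)
    nx=np.array([d[1],-d[0]])
    f=F[:,:2].mean(0);b=B[:,:2].mean(0)
    print("post-fin along",(b-f)@d,"perp",(b-f)@nx)
    for r,q in ([(152,250),(153,250)] if n=="scene" else [(197,361),(199,361)]): print(pt(c,r,q,1))
E
```

```text
scene rail 1598 yaw -13.264995 0.5599306 0.08465049 0.028095446552439493
post 63 [ 0.4762 -0.0574  0.061 ] [ 0.4668 -0.0668  0.0511] [ 0.4839 -0.0489  0.0643]
fintop 147 [0.545  0.0135 0.0929] [0.5429 0.0123]
post-fin along -0.0847756133827155 perp -0.050712554822009474
[ 0.4728 -0.06    0.0628]
[ 0.4766 -0.057   0.0639]
side rail 3201 yaw -13.381069 0.551941 0.09518533 0.026237391644540677
post 109 [ 0.4734 -0.0565  0.0603] [ 0.465  -0.0676  0.0502] [ 0.4816 -0.0483  0.0639]
fintop 232 [0.5408 0.0146 0.0926] [0.5413 0.0127]
post-fin along -0.08473935615790354 perp -0.04916000713484877
[ 0.4729 -0.0546  0.0633]
[ 0.4726 -0.0509  0.0621]
```

Both cameras agree: rail direction is about (0.23, 0.973), and the post is 85 mm along −rail from the fin. The perpendicular distance is 50 mm, as specified. I'll move above the fin and turn by −1.339 rad.

```bash
python3 -m handwheel '[{"travel":[12.5,-34,0],"yaw":0,"gripper":-1},{"travel":[0,0,20],"yaw":-0.12,"gripper":-1},{"travel":[0,0,20],"yaw":-0.12,"gripper":-1},{"travel":[0,0,20],"yaw":-0.12,"gripper":-1},{"travel":[0,0,15],"yaw":-0.12,"gripper":-1},{"travel":[0,0,0],"yaw":-0.12,"gripper":-1},{"travel":[0,0,0],"yaw":-0.12,"gripper":-1},{"travel":[0,0,0],"yaw":-0.12,"gripper":-1},{"travel":[0,0,0],"yaw":-0.12,"gripper":-1},{"travel":[0,0,0],"yaw":-0.12,"gripper":-1}]' 40
python3 -m handwheel '[{"travel":[0,0,0],"yaw":-0.12,"gripper":-1},{"travel":[0,0,0],"yaw":-0.12,"gripper":-1},{"travel":[0,0,0],"yaw":-0.02,"gripper":-1},{"travel":[0,0,0],"yaw":0,"gripper":-1},{"travel":[0,0,0],"yaw":0,"gripper":-1}]'
python3 - <<'E'
from h import *
np.set_printoptions(precision=4,suppress=True)
s=bot.read_state();print(s["t"],s["eef_pos"],s["tool_rot"],s["width"])
c=bot.capture("side");cv2.imwrite("pics/c.png",c["img"][:,:,::-1])
E
```

```text
t: 1.43
eef_pos: [0.5411, 0.0125, 0.1563]
tool_rot: [[-0.885, 0.466, 0.0], [0.466, 0.885, 0.0], [-0.0, 0.0, -1.0]]
force: [0.4, 0.0, -0.2]
width: 0.0856
t: 1.85
eef_pos: [0.5411, 0.0125, 0.1564]
tool_rot: [[-0.973, 0.231, 0.0], [0.231, 0.973, 0.0], [-0.0, 0.0, -1.0]]
force: [-0.0, 0.2, -0.3]
width: 0.0854
1.85 [0.5411 0.0125 0.1564] [[-0.9728  0.2315  0.0002]
 [ 0.2315  0.9728  0.    ]
 [-0.0002  0.     -1.    ]] 0.08535560402550182
```

View pics/c.png

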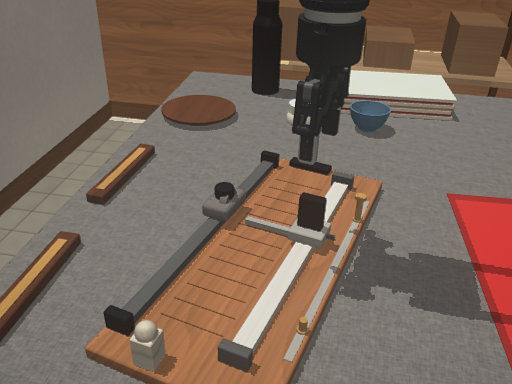

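The fingertips (row 165, col 310) are straight over the fin (row 195, col 312). Descending and closing.

```bash
python3 -m handwheel '[{"travel":[0,0,25],"yaw":0,"gripper":-1},{"travel":[0,0,25],"yaw":0,"gripper":-1},{"travel":[0,0,20],"yaw":0,"gripper":-1},{"travel":[0,0,20],"yaw":0,"gripper":-1},{"travel":[0,0,13],"yaw":0,"gripper":-1},{"travel":[0,0,0],"yaw":0,"gripper":-1}]' 40
python3 -m handwheel '[{"travel":[0,0,0],"yaw":0,"gripper":1},{"travel":[0,0,0],"yaw":0,"gripper":1},{"travel":[0,0,0],"yaw":0,"gripper":1},{"travel":[0,0,0],"yaw":0,"gripper":1},{"travel":[0,0,0],"yaw":0,"gripper":1},{"travel":[0,0,0],"yaw":0,"gripper":1},{"travel":[0,0,0],"yaw":0,"gripper":1},{"travel":[0,0,0],"yaw":0,"gripper":1}]' 40
```

```text
t: 2.4
eef_pos: [0.5387, 0.0126, 0.0506]
tool_rot: [[-0.973, 0.23, -0.006], [0.23, 0.973, 0.0], [0.006, -0.001, -1.0]]
force: [0.3, 0.1, -0.3]
width: 0.0853
t: 3.07
eef_pos: [0.5415, 0.0124, 0.0542]
tool_rot: [[-0.973, 0.229, 0.001], [0.229, 0.973, -0.0], [-0.001, 0.0, -1.0]]
force: [-1.0, -1.0, 6.8]
width: 0.0159
```

Gripped at 15.9 mm, which is the fin's width. With the fin now located by the gripper, the post lies at about −84 mm along the rail.

```bash
python3 -m handwheel '[{"travel":[0,-4,-2],"yaw":0,"gripper":1},{"travel":[0,-10,0],"yaw":0,"gripper":1},{"travel":[0,-14,0],"yaw":0,"gripper":1},{"travel":[0,-14,0],"yaw":0,"gripper":1},{"travel":[0,-14,0],"yaw":0,"gripper":1},{"travel":[0,-14,0],"yaw":0,"gripper":1},{"travel":[0,-10,0],"yaw":0,"gripper":1},{"travel":[0,-4,0],"yaw":0,"gripper":1},{"travel":[0,0,0],"yaw":0,"gripper":1},{"travel":[0,0,0],"yaw":0,"gripper":1}]' 40
python3 - <<'E'
from h import *
c=bot.capture("side");cv2.imwrite("pics/d.png",cv2.resize(c["img"][100:300,220:440,::-1],None,fx=3,fy=3))
E
```

```text
t: 3.9
eef_pos: [0.5219, -0.0702, 0.0543]
tool_rot: [[-0.973, 0.229, -0.0], [0.229, 0.973, -0.001], [0.0, -0.001, -1.0]]
force: [4.2, -3.3, -16.8]
width: 0.0156
```

View pics/d.png

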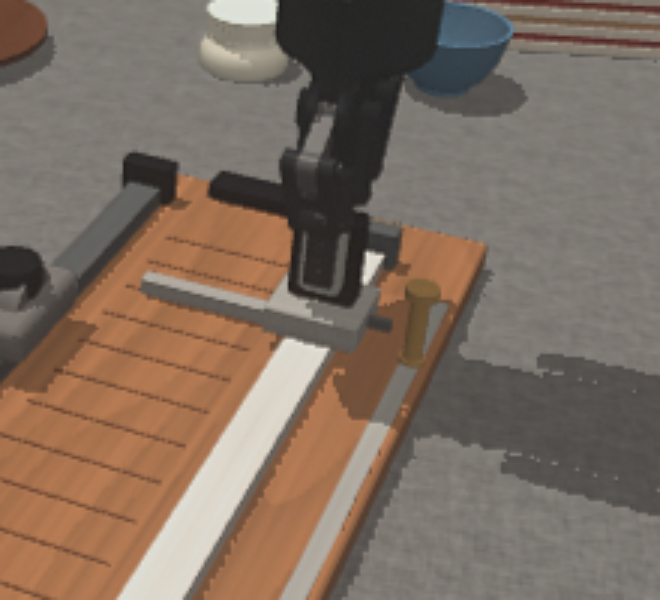

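The stop moved with the gripper, and its pointer (crop row 324, col 385) points at the tall post's shaft (col 413). Releasing, rising and checking.

```bash
python3 -m handwheel '[{"travel":[0,0,0],"yaw":0,"gripper":-0.6},{"travel":[0,0,0],"yaw":0,"gripper":-1},{"travel":[0,0,0],"yaw":0,"gripper":-1},{"travel":[0,0,0],"yaw":0,"gripper":-1},{"travel":[0,0,0],"yaw":0,"gripper":-1},{"travel":[0,0,0],"yaw":0,"gripper":-1}]'
python3 -m handwheel '[{"travel":[0,0,-10],"yaw":0,"gripper":-1},{"travel":[0,0,-30],"yaw":0,"gripper":-1},{"travel":[0,0,-40],"yaw":0,"gripper":-1},{"travel":[0,0,-40],"yaw":0,"gripper":-1},{"travel":[0,0,-40],"yaw":0,"gripper":-1},{"travel":[0,0,-20],"yaw":0,"gripper":-1},{"travel":[0,0,0],"yaw":0,"gripper":-1},{"travel":[0,0,0],"yaw":0,"gripper":-1}]'
python3 - <<'E'
from h import *
np.set_printoptions(precision=4,suppress=True)
d=np.array([.23,.973]);nx=np.array([d[1],-d[0]])
for n in ["scene","side"]:
    c=bot.capture(n);P=cloud(c);Z=P[...,2];v=c["range_z"]>0
    xy=P[...,:2]-np.array([.5219,-.0702]); a=xy@d; p=xy@nx
    post=v&(Z>.052)&(Z<.072)&(abs(p+.05)<.018)&(abs(a)<.05)
    fin=v&(Z>.088)&(Z<.099)&(abs(p)<.03)&(abs(a)<.05)
    B,F=P[post],P[fin]
    print(n,len(B),len(F),B.mean(0),F.mean(0),"along",a[post].mean()-a[fin].mean(),"perp",p[post].mean()-p[fin].mean())
    k=bot.recognise(c,"cutter_knob")[:1]
    print([(d["location"],pt(c,*d["location"],win=1)) for d in k])
cv2.imwrite("pics/e.png",cv2.resize(c["img"][100:300,200:420,::-1],None,fx=3,fy=3))
E
```

```text
t: 4.45
eef_pos: [0.5219, -0.0691, 0.0558]
tool_rot: [[-0.974, 0.228, 0.001], [0.228, 0.974, -0.0], [-0.001, 0.0, -1.0]]
force: [0.3, -0.9, 0.3]
width: 0.0845
t: 5.12
eef_pos: [0.5226, -0.0695, 0.2377]
tool_rot: [[-0.973, 0.229, 0.004], [0.229, 0.973, -0.001], [-0.005, 0.0, -1.0]]
force: [0.1, 0.2, -0.2]
width: 0.0849
scene 61 125 [ 0.4762 -0.0574  0.0614] [ 0.5261 -0.0678  0.0927] along -0.0013667317037305991 perp -0.05091970515411441
[([225.2, 190.0], array([ 0.6871, -0.018 ,  0.0545]))]
side 101 192 [ 0.4734 -0.0564  0.0613] [ 0.522  -0.0666  0.0924] along -0.0012833305771653932 perp -0.049598450549040544
[([201.8, 224.4], array([ 0.6711, -0.0077,  0.0545]))]
```

View pics/e.png

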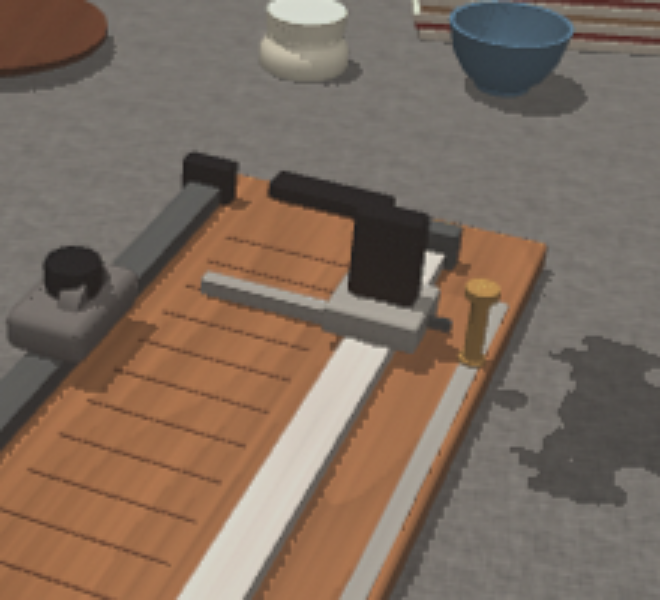

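The fin is free, its pointer (crop row 323, col 440) lines up with the tall post (col 480), and the gripper is well clear. The cutter has not moved.

```bash
python3 -c "
from rig import bot
bot.close_job()"
```

```text
the job is handed in; nothing more can be done
```

I pinched the width stop's fin from above, slid it about 84 mm to the robot's right until its pointer was level with the taller brass post, then let go, rose clear and handed the job in. It took about 5 s on the robot's clock.

- **Alignment:** after release, both cameras put the tall post 1.3 mm from the fin's middle along the rail, against the 12 mm allowed. Across the rail they were 50–51 mm apart, where 50 mm was expected.
- **Cutter head:** it still reads where it started, within the roughly 3 mm scatter of the detections.
- **Robot:** it was clear of everything, with the fingertips at about 0.24 m and near-zero force.
- **Disagreement:** one early network reading of the tall post in the scene camera landed on the table (z about 0). I set it aside and used the depth measurements, which agreed between the two cameras to about 3 mm.

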